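# Pack a bushing under the flush shutter

### The job

Slide the handleless aluminium shutter of the grey packing case fully open by pressing down on it and dragging it with your fingertips, set the brass bushing (the tall narrow brass part, not the low wide spacer) down upright in the pocket, then slide the shutter fully shut over it and let go. The shutter is thin: never load it with more than 20 N. Do not drop the bushing, and leave the other things on the bench where they are.

Things in the scene. Friction and masses are not known exactly. Their poses are not given: they have to be found in the camera images.
- case: Grey packing case fixed to the bench (sizes in mm): 144 (x) x 212 (y) x 63 high at the rim; origin at the centre of its underside. Walls 12 thick on the x sides, 6 at the y ends. Its top is a flush aluminium shutter, 3 to 6 below the rim, over a pocket at the -y end. The shutter opens towards the case's +y, sliding under a fixed grey cover (y 22 to 106, top 70 above the bench).
- pocket_floor (a point): Centre of the pocket's floor (case x 0, y -68), 6 mm above the bench, 57 below the rim; axes as the case. The pocket is 120 (case x) by 64 (case y) inside, and with the shutter open its mouth is as large: open the fingers only part-way in there, along case x.
- shutter (a joint): Slide of the shutter towards case +y, m: 0 fully shut, 0.064 fully open (both stops); starts at 0 to 0.006, stays where left. About 5 N along the slide moves it. It has no handle: drag it by friction, pressing with 11 to 15 N (never over 20 N). The plate is sprung: it yields down about 1 mm per 6.5 N, at most 6 mm.
- press_spot (a point): Fixed, level point (case y -71, 60 mm above the bench) over the place to press on the shut shutter: on its centre line, 28 from its -y edge. For an open shutter add the joint's value along case +y (y -7 fully open); clear of the cover throughout. The runners are worn: the plate may lie up to 1.5 mm above or 4.5 mm below this point and slope up or down along the travel by up to 0.045 rad: follow it by feel.
- bushing_mid (a point): Centre of the brass bushing: an upright plain cylinder 30 in diameter, 38 mm tall, 110 to 230 g, dark bore on top, loose on the bench; this point is half-way up (19 above its foot), z is its axis. Standing on the pocket's floor it is clear of the shutter.
- spacer_mid (a point): Centre of the brass spacer: a low disc 46 in diameter, 14 mm tall, loose on the bench; not to be packed or disturbed.
- carton_mark (a point): Blue lidded carton, 84 x 64 x 63 mm tall, loose; point 12 above the centre of its underside. Leave alone.
- driver_mark (a point): Screwdriver lying on the bench; point near its middle. Leave alone.
- tape_mark (a point): Cardboard tape core, ring 90 in diameter, 24 mm high; point on its axis 12 above the bench. Leave alone.

How it is judged (in metres and radians):
On the way, in this order (a step that is already met when the one before it is completed fails the run):
1. the shutter has been slid fully open (within 5 mm of its stop) (value of joint shutter above 0.059 m), for 0.2 s.
2. the bushing stands upright on the pocket's floor, let go, with the shutter still open (x of bushing_mid in the frame of pocket_floor between -0.047 and 0.047 m and y of bushing_mid in the frame of pocket_floor between -0.022 and 0.022 m and z of bushing_mid in the frame of pocket_floor below 0.023 m and angle between bushing_mid's own z axis and vertical below 0.15 rad and contact force between the fingers and bushing below 0.1 N and value of joint shutter above 0.045 m), for 0.2 s.
At the end, for the whole second after the job is handed in: The shutter is shut to within 4 mm of its stop and at rest, and the bushing stands upright (within 0.15 rad) on the pocket's floor inside the closed case (value of joint shutter below 0.004 m and velocity of joint shutter between -0.005 and 0.005 m/s and x of bushing_mid in the frame of pocket_floor between -0.047 and 0.047 m and y of bushing_mid in the frame of pocket_floor between -0.022 and 0.022 m and z of bushing_mid in the frame of pocket_floor below 0.023 m and angle between bushing_mid's own z axis and vertical below 0.15 rad); the robot touches nothing.
It fails at once if the thin shutter was loaded with more than 20 N (contact force between shutter and anything else above 20 N).
It fails at once if the bushing was dropped or thrown (moving faster than 0.6 m/s out of the fingers) (linear speed of bushing above 0.6 m/s and contact force between the fingers and bushing below 0.05 N).
It fails at once if the spacer, carton, screwdriver or tape core was moved by more than 20 mm (distance of any of spacer_mid, carton_mark, driver_mark, tape_mark from where it was at the start of the episode above 0.02 m).
It also fails if it takes over 64 s, if anything falls off the work surface, if the arm or the gripper's body presses on something with over 40 N, if the wrist force passes 120 N, or if a joint passes its speed limit or range.

### The arm

A 6-joint arm with a two-finger parallel gripper is mounted at the origin on the work surface. World frame = base frame: x ahead of the robot, y to its left, z up, the work surface at z = 0. Lengths are in m, angles in degrees, forces in N, time in s.
With the tool pointing down it reaches from about 0.375 to 0.75 m from the base axis. Payload 9 kg.
Tool frame: the origin (TCP) lies where the fingers leave the gripper's body, on its centre line; the fingertips stand 73 mm ahead of it and the grasp point (between the pads) lies 54 mm ahead of it (robot.tip_reach is the distance from the TCP to the fingertips, in m); z points along the fingers, y is the direction in which the jaws open and shut (so a half turn about z gives the same grasp; the last joint's range is limited). The gripper opens to 85 mm and grips with 20 to 120 N. Pads are 22 mm wide; open, the fingers measure 114 mm over their backs; the gripper's body (76 mm by 85 mm) begins 54 mm behind the grasp point. The pads swing forward as they close: fully open they stand 13 mm farther back than shut.
Start: joints at [63.043, 5.964, 5.575, 89.605, 0, 77.527], TCP at [0.15, 0.581, 0.304] pointing down, gripper open.
Joint ranges: [-171.21, 171.21], [-48.23, 106.86], [-62.78, 66.21], [-105.2, 120.99], [-86.42, 89.51], [-180, 180]. Speed limits (degrees/s): [127.2, 127.2, 147.25, 180, 180, 180].

### API

Orientations are given as [roll, pitch, yaw] about the fixed x, y, z axes, in that order (R = Rz(yaw) Ry(pitch) Rx(roll)).
In Python, from plant import robot gives the robot as it stands. Calls block until the motion is done:
- robot.move_pose(position, orientation): joint-space move of the TCP to a pose.
- robot.line_to(position, vel=0.15, rotation=None, guard=None): straight line of the TCP; rotation=None keeps the orientation; vel is the mean speed in m/s. With guard (N) it stops when the force on the tool has changed by that much, and returns True; else False.
- robot.goto_joints(angles): joint-space move.
- robot.set_gripper(opening): finger opening in m; the grip force is fixed at half the most; returns when the fingers have stopped.
- robot.pause(seconds).
- robot.ik(position, orientation): joint angles nearest the present ones, or None.
- robot.observe(): the state.
- robot.grab_frame(name): name is "scene" or "top" or "wrist"; returns the picture (480x640x3 uint8, blue, green, red); there is no depth.
- robot.get_calibration(name): a dict with "vertical_fov" (degrees; the focal length in pixels is half the picture's height over the tangent of half this angle, whatever the lens; pixels are square), "cx", "cy" (the principal point, pixels), "rvec" (rotation vector, rad) and "tvec" (3), from world to camera coordinates, as OpenCV has them. Camera axes: x right, y down, z forward; pixel columns grow to the right and rows downward; lengths in m; the calibration is good to about 2 mm. A picture is of the moment at which its call begins: read the wrist's pose just before it. get_calibration takes no time and is no camera call; for the wrist camera it gives the pose at the moment of the call.
A pose or a line that the arm cannot do raises robot.IKError and nothing moves.
- robot.job_done(): hands the job in, once; it reports no verdict.
The state is a dict: "time": time; "q": joint angles; "qvel": joint speeds; "joint_torque": joint torques, N m; "tool_pos": TCP position; "tcp_rot": TCP orientation; "ft_force": force on the tool from outside, world axes, zero at the start; "torque": the same for the moment, N m; "gripper_width": finger opening in m.
Only numpy, scipy, OpenCV 4.12 (cv2) and the standard library are available. Lean on these libraries where they do the work, as an engineer would, in place of code of your own. Each camera call takes 0.05 s, during which the arm holds its last target.

## Working session

There is one attempt and no reset: what is moved stays moved. The work goes in short steps, each a Python script; the robot and the scene stay as the last script left them, time stands still between calls to the robot, and variables do not carry over. Pictures are saved under pics/ and viewed, and the job is handed in when it is done.

```bash
ls; mkdir -p pics; python3 - <<'E'
from plant import robot
import cv2
for n in ("scene","top","wrist"):
    c=robot.get_calibration(n); print(n,c)
    cv2.imwrite(f"pics/a_{n}.png",robot.grab_frame(n))
print(robot.observe(), robot.tip_reach)
E
```

```text
pics
scene {'vertical_fov': 51.08469268016876, 'cx': 315.8473943583073, 'cy': 247.84111207426596, 'rvec': array([ 2.299273  ,  0.98986129, -0.36686512]), 'tvec': array([-0.48709571, -0.2612639 ,  1.48228438])}
top {'vertical_fov': 49.32724541094438, 'cx': 311.68053789155914, 'cy': 234.22779769555868, 'rvec': array([ 2.06259961, -2.14401013,  0.23420162]), 'tvec': array([0.08719685, 0.63660642, 1.02803086])}
wrist {'vertical_fov': 70.74317018716174, 'cx': 320.3560185381314, 'cy': 244.96479577709601, 'rvec': array([-2.26428726, -1.75418909, -0.29284936]), 'tvec': array([-0.59920695, -0.0418453 ,  0.37943277])}
{'time': 0.15, 'q': array([ 6.30429319e+01,  5.99224379e+00,  5.53943787e+00,  8.96034905e+01,
       -1.38290576e-03,  7.75267209e+01]), 'qvel': array([ 0.00099676, -0.12134928,  0.06859122,  0.05397356,  0.00454646,
        0.03741764]), 'joint_torque': array([ 3.42369683e-03, -5.57356131e+01,  5.04010177e+01,  1.24279884e-02,
       -1.89448911e-04, -1.82808230e-05]), 'tool_pos': array([0.14998395, 0.58078289, 0.30330633]), 'tcp_rot': array([-1.79944734e+02, -1.08088802e-02,  1.65516206e+02]), 'ft_force': array([ 0.05281899, -0.48063463, -1.23116396]), 'torque': array([-0.01562853, -0.02408537,  0.05809129]), 'gripper_width': 0.08546080613088776} 0.0726
```

View pics/a_top.png

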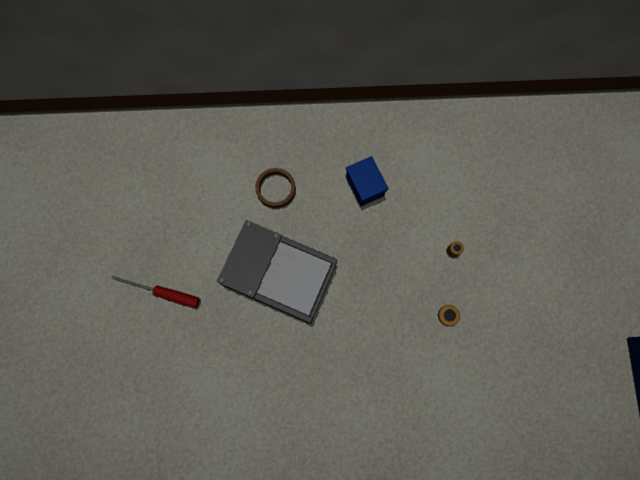

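View pics/a_scene.png

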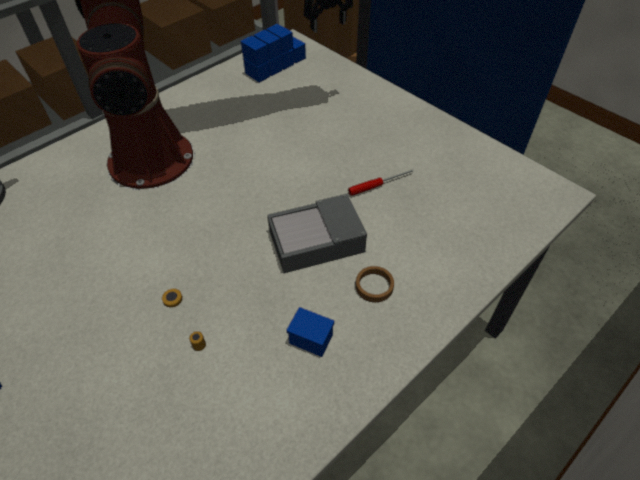

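View pics/a_wrist.png

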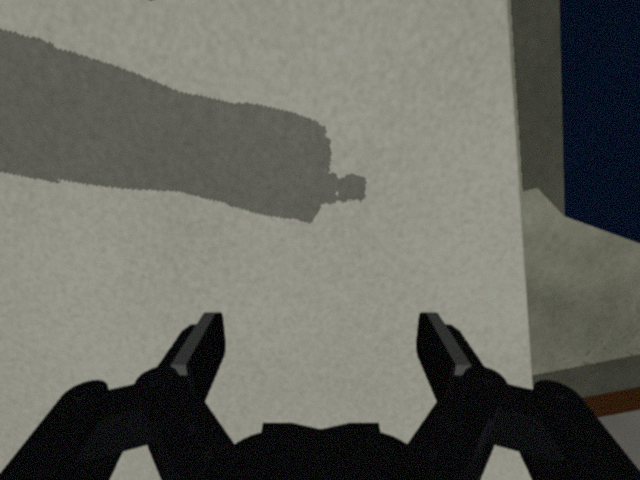

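The top view shows the case around (278,272), with its cover at upper left and the shutter around (298,279). The bushing is at (456,249), the spacer at (450,316), the tape core at (275,187), the carton at (367,181) and the screwdriver around (165,294). I'll compute positions next.

```bash
cat > h.py <<'E'
import numpy as np, cv2
def ray(c,u,v):
    f=240/np.tan(np.radians(c["vertical_fov"])/2)
    R=cv2.Rodrigues(np.asarray(c["rvec"],float))[0]; t=np.asarray(c["tvec"],float).ravel()
    return -R.T@t, R.T@np.array([(u-c["cx"])/f,(v-c["cy"])/f,1.0])
def onplane(c,u,v,z):
    o,d=ray(c,u,v); return o+d*(z-o[2])/d[2]
def proj(c,P):
    f=240/np.tan(np.radians(c["vertical_fov"])/2)
    K=np.array([[f,0,c["cx"]],[0,f,c["cy"]],[0,0,1.]])
    return cv2.projectPoints(np.asarray(P,float).reshape(-1,1,3),np.asarray(c["rvec"],float),np.asarray(c["tvec"],float),K,None)[0].reshape(-1,2)
E
python3 - <<'E'
from plant import robot
from h import *
c=robot.get_calibration("top"); im=cv2.imread("pics/a_top.png")
hsv=cv2.cvtColor(im,cv2.COLOR_BGR2HSV)
m=cv2.inRange(hsv,(10,110,60),(30,255,255))
n,l,s,ce=cv2.connectedComponentsWithStats(m)
for i in range(1,n):
    if s[i,4]>20: print(s[i],ce[i],onplane(c,*ce[i],0.03)[:2])
# crop enlarged
cr=cv2.resize(im[205:335,205:350],None,fx=5,fy=4.6,interpolation=cv2.INTER_CUBIC); cv2.imwrite("pics/b_case.png",cr)
for p in [(248,221),(281,236),(220,283),(253,297)]: print(p,onplane(c,*p,.07)[:2])
for p in [(336,258),(312,321)]: print(p,onplane(c,*p,.063)[:2])
for k in [(275,187),(367,181),(165,294)]: print(k,onplane(c,*k,0.02)[:2])
E
```

```text
[256 168  38  38 306] [274.35294118 186.47058824] [0.76122442 0.14137937]
[450 242  14  12  95] [456.34736842 247.61052632] [ 0.60677698 -0.2500005 ]
[439 305  21  21 239] [449.041841   315.12552301] [ 0.46278796 -0.22027286]
(248, 221) [0.67378627 0.19622903]
(281, 236) [0.63849116 0.12716018]
(220, 283) [0.54408577 0.25549893]
(253, 297) [0.51260684 0.18779536]
(336, 258) [0.58828422 0.013454  ]
(312, 321) [0.45975593 0.06875099]
(275, 187) [0.76318837 0.1406229 ]
(367, 181) [ 0.76910737 -0.06700558]
(165, 294) [0.53174141 0.38259725]
```

View pics/b_case.png

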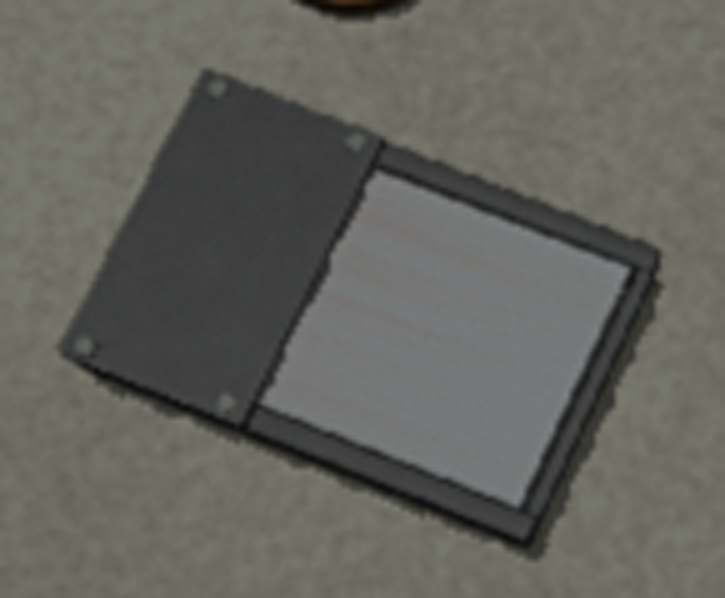

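Coarse estimate: the case centre is near (0.566,0.134) and case +y points at about 65°. I'll refine this with the wrist camera.

```bash
python3 - <<'E'
from plant import robot
from h import *
from scipy.spatial.transform import Rotation as R
c=robot.get_calibration("wrist"); o=robot.observe()
T=R.from_euler('xyz',o['tcp_rot'],degrees=True).as_matrix()
cam,d=ray(c,c['cx'],c['cy'])
off=T.T@(cam-o['tool_pos']); dt=T.T@d
print("cam in tool",off,"axis",dt)
# aim at shutter centre
yc=np.radians(65.4); ex=np.array([np.sin(yc),-np.cos(yc)]); ey=np.array([np.cos(yc),np.sin(yc)])
C=np.array([.5664,.1335]); tgt=C+ey*(-0.02)
for yaw in (65.4,-114.6):
    Tm=R.from_euler('xyz',[180,0,yaw],degrees=True).as_matrix()
    z=0.27
    cz=z+(Tm@off)[2]; dd=Tm@dt; k=(0.063-cz)/dd[2]
    p=tgt-(Tm@off)[:2]-dd[:2]*k
    for z2,pp in ((z,p),(0.135,C+ey*-0.071),(0.3,np.array([.607,-.25])),(0.135,C+ey*0.0)):
        print(yaw,pp,z2,robot.ik([*pp,z2],[180,0,yaw]))
E
```

```text
cam in tool [ 0.08409991 -0.00039243 -0.06867582] axis [-3.26005916e-01  3.89242609e-04  9.45367649e-01]
65.4 [0.5628928  0.12516957] 0.27 [ -0.45136504   1.62396914  -2.46452383  85.91150703   0.
 114.14863496]
65.4 [0.53684406 0.06894424] 0.135 [ -6.5355925   -1.97376961 -20.18319468  71.79057493   0.
 108.0644075 ]
65.4 [ 0.607 -0.25 ] 0.3 [-33.77103477  16.07891596  16.46276283  90.38384687   0.
  80.82896523]
65.4 [0.5664 0.1335] 0.135 [  0.39419892   5.09154102 -12.99736005  71.91109893   0.
 114.99419892]
-114.6 [0.55325597 0.10546099] 0.27 [ -2.5111539   -0.71950277  -4.81928381  85.90021896   0.
 -67.9111539 ]
-114.6 [0.53684406 0.06894424] 0.135 [ -6.5355925   -1.97376961 -20.18319468  71.79057493   0.
 -71.9355925 ]
-114.6 [ 0.607 -0.25 ] 0.3 [-33.77103477  16.07891596  16.46276283  90.38384687   0.
 -99.17103477]
-114.6 [0.5664 0.1335] 0.135 [  0.39419892   5.09154102 -12.99736005  71.91109893   0.
 -65.00580108]
```

```bash
python3 - <<'E'
from plant import robot
from h import *
robot.set_gripper(0.0)
robot.move_pose([.563,.125,.285],[180,0,65.4])
robot.pause(0.3)
c=robot.get_calibration("wrist"); im=robot.grab_frame("wrist")
cv2.imwrite("pics/c_wrist.png",im); import pickle; pickle.dump(c,open("c_w.pkl","wb"))
o=robot.observe(); print(o['time'],o['tool_pos'],o['tcp_rot'],o['ft_force'],o['gripper_width'])
E
```

```text
3.4667 [0.56295346 0.12525801 0.28501068] [ 1.79997647e+02 -2.12636513e-04  6.54263941e+01] [-0.19083371  0.17791065 -0.52254582] 0.00013486171576781796
```

View pics/c_wrist.png

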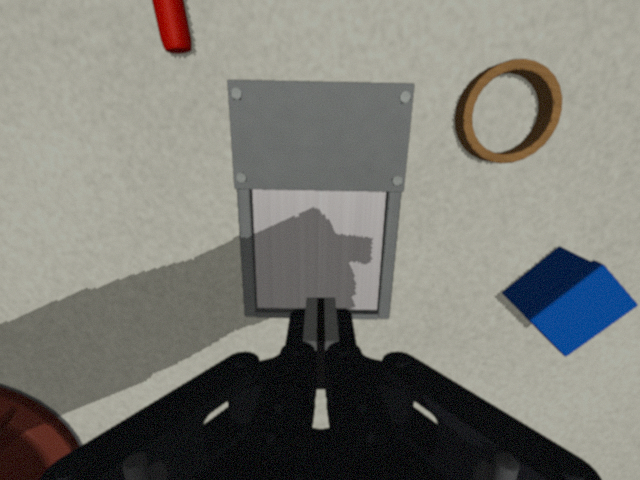

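In the wrist view the cover corners are at about (228,81), (414,84), (404,191) and (236,190), and the rim's -y corners at (245,318) and (389,319). I'll fit the case pose to these.

```bash
python3 - <<'E'
import pickle
from h import *
from scipy.optimize import least_squares
c=pickle.load(open("c_w.pkl","rb"))
im=cv2.imread("pics/c_wrist.png"); g=cv2.cvtColor(im,cv2.COLOR_BGR2GRAY).astype(np.float32)
g=cv2.GaussianBlur(g,(3,3),0)
pts=np.array([(228,81),(414,84),(404,191),(236,190),(245,318),(389,319)],np.float32).reshape(-1,1,2)
r=cv2.cornerSubPix(g.astype(np.uint8),pts.copy(),(5,5),(-1,-1),(3,50,.01)).reshape(-1,2)
print(r.round(1).tolist())
m=np.array([(-72,106,70),(72,106,70),(72,22,70),(-72,22,70),(-72,-106,63),(72,-106,63)])/1000
for P in (r,pts.reshape(-1,2)):
    W=np.array([onplane(c,*p,z)[:2] for p,z in zip(P,m[:,2])])
    def f(x):
        a=x[2]; Rm=np.array([[np.cos(a),-np.sin(a)],[np.sin(a),np.cos(a)]])
        return ((m[:,:2]@Rm.T+x[:2])-W)
    s=least_squares(lambda x:f(x).ravel(),[.566,.134,np.radians(-24.6)])
    print(s.x[:2],np.degrees(s.x[2])); print((f(s.x)*1000).round(1).tolist())
    pr=f
# shutter -y edge at pixel (320,311) approx
E
python3 - <<'E'
import cv2
im=cv2.imread("pics/c_wrist.png"); cv2.imwrite("pics/c_crop.png",cv2.resize(im[60:340,210:430],None,fx=2.1,fy=2.1,interpolation=cv2.INTER_CUBIC))
E
```

```text
[[226.6999969482422, 79.0999984741211], [414.0, 82.9000015258789], [401.8999938964844, 192.3000030517578], [236.1999969482422, 190.8000030517578], [244.1999969482422, 315.79998779296875], [388.6000061035156, 318.29998779296875]]
[0.56671825 0.13762995] -25.557928614044574
[[-0.4, 1.0], [1.1, 0.4], [2.0, -0.4], [-1.5, 2.7], [-1.7, -1.5], [0.5, -2.2]]
[0.56702917 0.13682984] -25.41117076728586
[[-0.6, 1.7], [1.5, 0.7], [0.4, -1.3], [-1.5, 1.1], [-0.7, -0.1], [1.0, -2.1]]
```

View pics/c_crop.png

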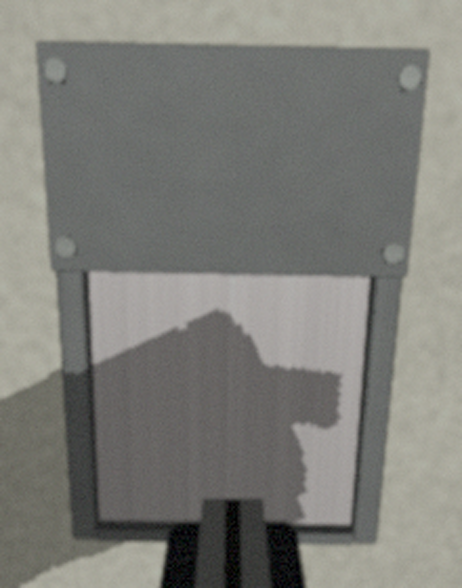

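The fit has 1–2 mm residuals, which is good enough. I'll press with the fingers shut, first a guarded touch and then force trimming.

```bash
cat > act.py <<'E'
from plant import robot
import numpy as np
C=np.array([.567,.1370]); YAW=np.radians(-25.4)
ex=np.array([np.cos(YAW),np.sin(YAW)]); ey=np.array([-np.sin(YAW),np.cos(YAW)])
ORI=[180,0,90+np.degrees(YAW)]
TR=robot.tip_reach
def cw(x,y,ztip): return [*(C+ex*x+ey*y),ztip+TR]
def force(n=4,dt=0.03):
    a=[]
    for _ in range(n): robot.pause(dt); a.append(robot.observe()['ft_force'])
    return np.mean(a,0)
def press(y,base,ztop,target=12.5):
    hit=robot.line_to(cw(0,y,0.050),vel=0.02,guard=4)
    o=robot.observe(); z=o['tool_pos'][2]-TR
    print("touch",hit,z,o['time'])
    for i in range(8):
        F=force()-base
        print("  press z%.4f F"%z,F.round(2))
        if abs(F[2]-target)<1: break
        z-=np.clip((target-F[2])/6.5e-0*0.8,-1,1)*1e-3
        robot.line_to(cw(0,y,z),vel=0.02)
    return z
def drag(y0,z,y1,base,step=0.006,target=12.5,vel=0.03):
    s=np.sign(y1-y0); y=y0; slope=0; dz=0
    while abs(y1-y)>1e-6:
        st=s*min(step,abs(y1-y)); y+=st
        z+=dz+slope*abs(st); robot.line_to(cw(0,y,z),vel=vel)
        F=force(2,0.02)-base; lat=F[:2]@ey
        e=(target-F[2])/6.5*1e-3
        print("  y%.4f z%.4f Fz%.1f lat%.1f"%(y,z,F[2],lat))
        if F[2]>16.5 or np.linalg.norm(F)>18: z+=0.001; robot.line_to(cw(0,y,z),vel=0.03); e=0; print('relief')
        slope=np.clip(slope-0.35*e/abs(st),-.06,.06); dz=-0.6*e
    return y,z
E
python3 - <<'E'
from act import *
robot.line_to(cw(0,-71e-3,.075),vel=0.15,rotation=ORI)
robot.pause(.2); base=force(6); print(base,robot.observe()['time'])
z=press(-.071,base,.06)
np.save("st.npy",np.array([z,*base]))
print(robot.observe()['time'],robot.observe()['tool_pos']-cw(0,-.071,z))
E
```

```text
[-0.22287025  0.05874147 -0.00189324] 5.0083
touch True 0.058006249403714516 5.85
  press z0.0580 F [-1.23 -0.25  7.05]
  press z0.0573 F [-2.69  0.11  7.39]
  press z0.0567 F [-3.79 -0.39  9.74]
  press z0.0564 F [-4.3  -0.26 11.36]
  press z0.0562 F [-4.85  0.27 11.37]
  press z0.0561 F [-4.65  0.37 11.85]
7.9 [ 1.25590026e-04 -4.15766621e-05  1.13844608e-03]
```

```bash
python3 - <<'E'
from act import *
a=np.load("st.npy"); z,base=a[0],a[1:]
y,z=drag(-.071,z,-.023,base)
np.save("st.npy",np.array([z,*base])); print(robot.observe()['time'])
E
```

```text
y-0.0650 z0.0561 Fz11.2 lat-1.9
  y-0.0590 z0.0559 Fz11.6 lat-1.9
  y-0.0530 z0.0557 Fz11.3 lat-2.4
  y-0.0470 z0.0554 Fz12.2 lat-2.5
  y-0.0410 z0.0552 Fz12.6 lat-2.2
  y-0.0350 z0.0550 Fz12.9 lat-1.8
  y-0.0290 z0.0548 Fz12.2 lat-1.6
  y-0.0230 z0.0546 Fz12.2 lat-2.3
10.9667
```

```bash
python3 - <<'E'
from act import *
import cv2
w=robot.grab_frame("wrist"); cv2.imwrite("pics/d_w.png",w)
s=robot.grab_frame("top"); cv2.imwrite("pics/d_t.png",cv2.resize(s[205:335,205:350],None,fx=4,fy=4,interpolation=cv2.INTER_CUBIC))
E
```

```text
(no output)
```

View pics/d_w.png

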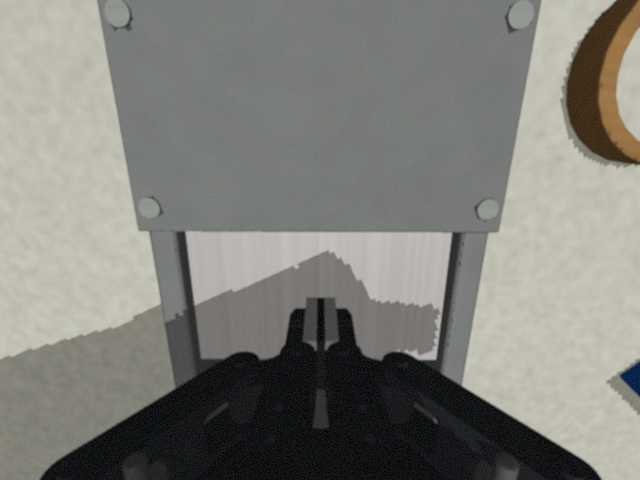

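View pics/d_t.png

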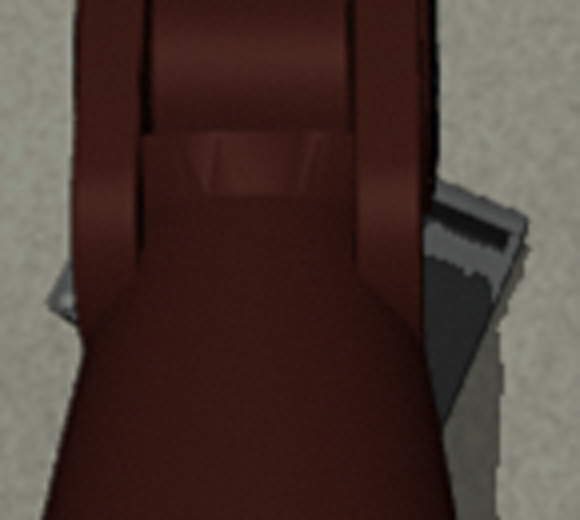

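The shutter follows the fingers: its -y edge is at row ~358, just behind the tips at (320,300), and the pocket is opening. I'll drag on to the stop.

```bash
python3 - <<'E'
from act import *
import cv2
from h import *
a=np.load("st.npy"); z,base=a[0],a[1:]
y,z=drag(-.023,z,-.003,base,step=0.004)
c=robot.get_calibration("wrist"); w=robot.grab_frame("wrist"); cv2.imwrite("pics/e_w.png",w)
# measure shutter -y edge: shutter plane z~.055+
g=cv2.cvtColor(w,cv2.COLOR_BGR2GRAY)
for u in (225,245,400): print(u,[int(v) for v in g[300:380:4,u]])
def yc(u,v,z=.057): return (onplane(c,u,v,z)[:2]-C)@ey
for v in (330,340,350,360,370): print(v,yc(230,v))
np.save("st.npy",np.array([z,*base,y])); print(robot.observe()['time'])
E
```

```text
y-0.0190 z0.0546 Fz12.3 lat-2.0
  y-0.0150 z0.0546 Fz12.5 lat-3.2
  y-0.0110 z0.0546 Fz11.4 lat-2.5
  y-0.0070 z0.0544 Fz12.0 lat-5.0
  y-0.0030 z0.0543 Fz11.7 lat-5.8
225 [123, 119, 120, 121, 121, 114, 118, 122, 118, 121, 119, 119, 120, 121, 120, 26, 24, 38, 19, 9]
245 [129, 126, 127, 122, 126, 124, 125, 125, 122, 127, 124, 123, 127, 44, 25, 27, 25, 18, 23, 24]
400 [188, 126, 124, 123, 127, 129, 125, 125, 121, 125, 127, 122, 126, 56, 28, 23, 20, 6, 20, 23]
330 -0.011017037448967738
340 -0.016641167617541412
350 -0.022394661875590846
360 -0.02828203552767665
370 -0.034308016487324206
12.7
```

View pics/e_w.png

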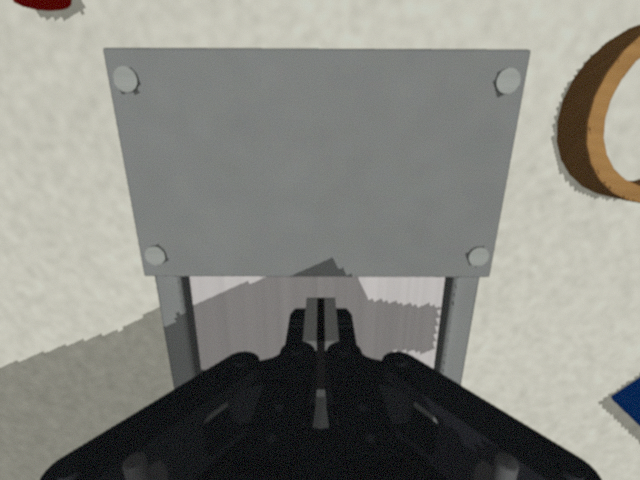

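```bash
python3 - <<'E'
from act import *
import cv2
from h import *
robot.line_to(cw(0,-.003,.075),vel=0.08)
robot.line_to(cw(0,.0,.20),vel=0.25)
robot.pause(.1)
c=robot.get_calibration("wrist"); w=robot.grab_frame("wrist"); cv2.imwrite("pics/f_w.png",w[60:360,150:490])
g=cv2.cvtColor(w,cv2.COLOR_BGR2GRAY)
for u in (270,280,350,360):
    P=g[200:330,u].astype(float); k=np.argmin(np.diff(cv2.GaussianBlur(P.reshape(-1,1),(1,5),0).ravel()))+200
    for z in (.055,.06): print(u,k,((onplane(c,u,k,z)[:2]-C)@ey).round(4))
print(robot.observe()['time'])
E
```

```text
270 227 0.0016
270 227 0.0031
280 225 0.0035
280 225 0.0049
350 237 -0.0074
350 237 -0.0058
360 302 -0.0719
360 302 -0.0692
13.9083
```

View pics/f_w.png

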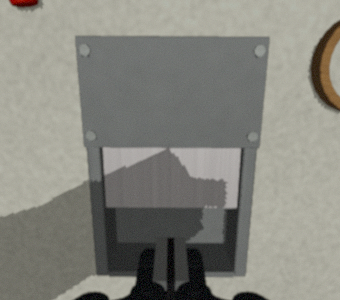

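```bash
python3 - <<'E'
from act import *
from h import *
c=robot.get_calibration("wrist")
for n,v,z in (("cover",207,.07),("edge",268,.055),("edge",268,.059),("rim outer",335,.063),("cover far",96,.07)):
    print(n,((onplane(c,320,v,z)[:2]-C)@ey).round(4))
top=robot.get_calibration("top")
import cv2
im=cv2.imread("pics/a_top.png"); hsv=cv2.cvtColor(im,cv2.COLOR_BGR2HSV)
p=im[235:262,442:470]; cv2.imwrite("pics/g.png",cv2.resize(p,None,fx=16,fy=16,interpolation=cv2.INTER_CUBIC))
E
```

```text
cover 0.0229
edge -0.0372
edge -0.0355
rim outer -0.103
cover far 0.1056
```

View pics/g.png

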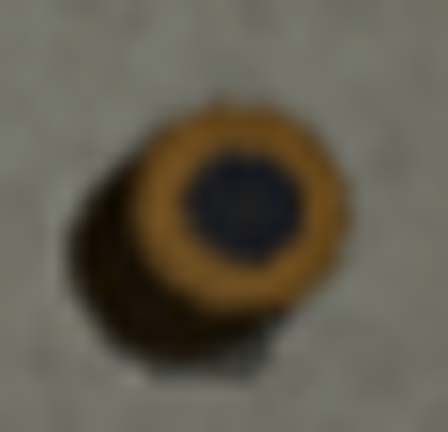

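The shutter edge reads y ≈ -36 mm against -35 when fully open, so it is open. Next I'll go to the bushing and look at it with the wrist camera.

```bash
python3 - <<'E'
from act import *
from h import *
import cv2
t=robot.get_calibration("top"); b=onplane(t,456.7,247.4,.038)[:2]; print("top est",b)
robot.move_pose([*(b-ey*.04),.24],ORI); robot.set_gripper(.085)
robot.pause(.1)
c=robot.get_calibration("wrist"); w=robot.grab_frame("wrist"); cv2.imwrite("pics/h_w.png",w)
hsv=cv2.cvtColor(w,cv2.COLOR_BGR2HSV)
m=cv2.inRange(hsv,(8,90,50),(32,255,255))
cs,_=cv2.findContours(m,cv2.RETR_EXTERNAL,cv2.CHAIN_APPROX_NONE)
for k in cs:
    if cv2.contourArea(k)>300: print(cv2.boundingRect(k),cv2.contourArea(k))
print("pred",proj(c,[*b,.038]),robot.observe()['time'])
E
```

```text
top est [ 0.60570263 -0.2485287 ]
(143, 200, 54, 49) 1974.5
(301, 165, 36, 40) 1036.0
pred [[320.26058036 186.3531891 ]] 16.4
```

View pics/h_w.png

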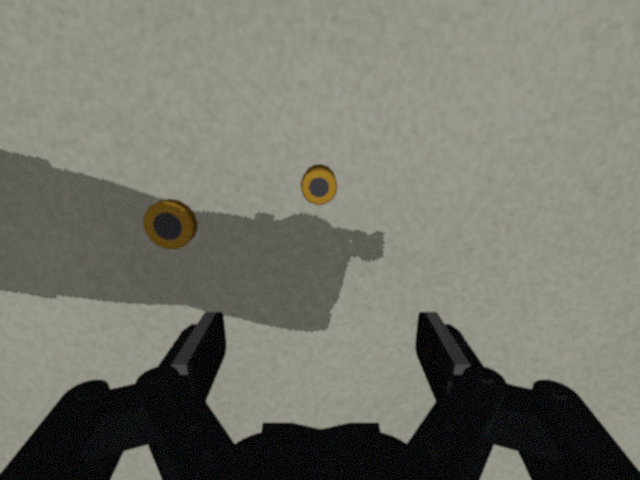

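The bushing's bore is at (318.5,187) and the spacer is at (168,225). This agrees with the top estimate to within 1 mm, so I'll grasp.

```bash
python3 - <<'E'
from act import *
from h import *
import cv2
c=robot.get_calibration("wrist"); b=onplane(c,318.5,187,.038)[:2]; print(b)
b=.5*b+.5*np.array([.6057,-.2485])
robot.line_to([*b,.15],vel=.15)
robot.line_to([*b,.081],vel=.08,guard=8)
print(robot.observe()['tool_pos'])
robot.set_gripper(.0)
print(robot.observe()['gripper_width'])
f0=force(3)
robot.line_to([*b,.10],vel=.04)
print(force(3)-f0)
robot.line_to([*b,.17],vel=.12)
cv2.imwrite("pics/i_w.png",robot.grab_frame("wrist")); o=robot.observe(); print(o['gripper_width'],o['ft_force'],o['time'])
E
```

```text
[ 0.60421199 -0.24838604]
[ 0.60533007 -0.24865324  0.08167672]
0.02809639484630163
[ 0.24120398 -0.03993329 -5.78506147]
0.028861470141908187 [ 0.07034236  0.23230757 -2.38600939] 20.3833
```

View pics/i_w.png

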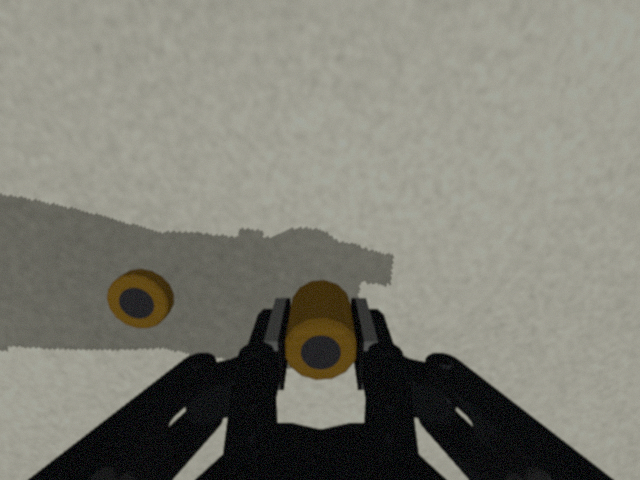

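The bushing is held upright between the pads, at (320,350) with width 29 mm, and the spacer is undisturbed at (140,298). I'll carry it to the pocket.

```bash
python3 - <<'E'
from act import *
import cv2
p=C+ey*-.068
o=robot.observe()['tool_pos']
robot.line_to([*o[:2],.19],vel=.1)
robot.line_to([*p,.19],vel=.18)
robot.pause(.2)
cv2.imwrite("pics/j_w.png",robot.grab_frame("wrist"));
o=robot.observe(); print(o['gripper_width'],o['tool_pos'],p,o['time'])
E
```

```text
0.02840752823315154 [0.53790649 0.07526042 0.18997679] [0.53783241 0.0755732 ] 22.9667
```

View pics/j_w.png

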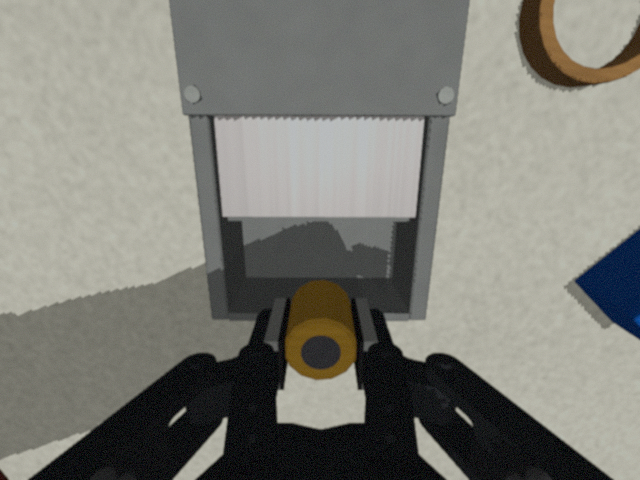

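```bash
python3 - <<'E'
from act import *
from h import *
c=robot.get_calibration("wrist")
for n,u,v,z in (("cover",320,116,.07),("edge",320,218,.058),("rim outer",320,320,.063),("L",212,319,.063),("R",426,319,.063)):
    d=onplane(c,u,v,z)[:2]-C; print(n,(d@ex).round(4),(d@ey).round(4))
p=C+ey*-.068
f0=force(3)
robot.line_to([*p,.100],vel=.10,guard=8)
hit=robot.line_to([*p,.0835],vel=.02,guard=4)
o=robot.observe(); print(hit,o['tool_pos'],o['ft_force']-f0,o['time'])
E
```

```text
cover 0.0002 0.0217
edge 0.0001 -0.0362
rim outer 0.0001 -0.1045
L -0.0715 -0.1037
R 0.0703 -0.1037
True [0.53773242 0.07557374 0.08738708] [-0.48119679 -1.44106107  8.32496463] 24.7417
```

It touched the floor at TCP 0.0874, against 0.0877 expected. Releasing.

```bash
python3 - <<'E'
from act import *
from h import *
import cv2
p=C+ey*-.068
robot.set_gripper(.055); robot.pause(.3)
print(robot.observe()['gripper_width'])
robot.line_to([*p,.15],vel=.08)
robot.line_to([*(p+ey*.02),.22],vel=.2); robot.pause(.1)
c=robot.get_calibration("wrist"); w=robot.grab_frame("wrist"); cv2.imwrite("pics/k_w.png",w)
print(proj(c,[*p,.044]),robot.observe()['time'])
E
```

```text
0.05482594401857906
[[321.86581533 268.41280894]] 27.025
```

View pics/k_w.png

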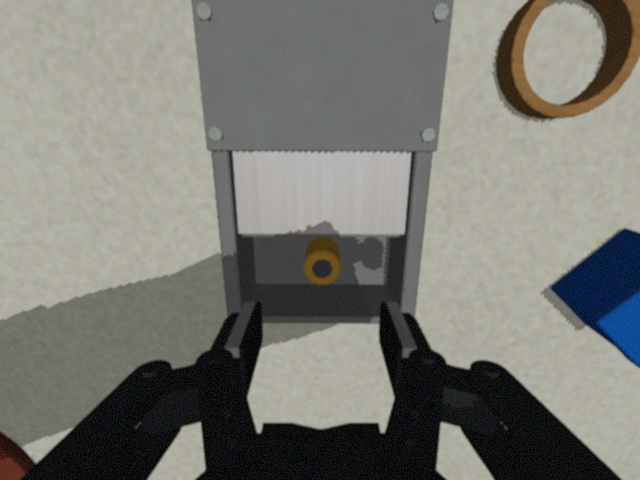

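The bushing stands upright in the pocket at (322,268), as predicted, with the shutter still open at row 236. I'll shut the fingers and drag the shutter closed.

```bash
python3 - <<'E'
from act import *
robot.set_gripper(0.0)
robot.line_to(cw(0,-.009,.10),vel=.15)
robot.line_to(cw(0,-.009,.066),vel=.08)
robot.pause(.2); base=force(6); print(base,robot.observe()['gripper_width'],robot.observe()['time'])
z=press(-.009,base,.06)
y,z=drag(-.009,z,-.057,base)
np.save("st2.npy",np.array([z,*base])); print(robot.observe()['time'])
E
```

```text
[-0.02237276  0.09836858 -0.20381889] 2.2866100379060703e-05 29.125
touch True 0.056436800473937954 29.6667
  press z0.0564 F [-1.95 -0.42  7.19]
  press z0.0558 F [-2.56 -0.14  8.22]
  press z0.0553 F [-3.54 -0.8   9.83]
  press z0.0549 F [-4.39 -0.34 10.91]
  press z0.0547 F [-5.03 -0.41 11.76]
  y-0.0150 z0.0547 Fz11.7 lat2.9
  y-0.0210 z0.0546 Fz12.5 lat2.4
  y-0.0270 z0.0546 Fz12.4 lat2.3
  y-0.0330 z0.0545 Fz13.7 lat3.1
  y-0.0390 z0.0546 Fz14.0 lat2.3
  y-0.0450 z0.0549 Fz13.3 lat3.0
  y-0.0510 z0.0551 Fz13.0 lat3.0
  y-0.0570 z0.0553 Fz13.4 lat2.9
34.4
```

```bash
python3 - <<'E'
from act import *
from h import *
import cv2
a=np.load("st2.npy"); z,base=a[0]+2e-4,a[1:]
y,z=drag(-.057,z,-.077,base,step=.004)
robot.line_to(cw(0,y,.075),vel=.06)
robot.line_to(cw(0,-.035,.21),vel=.25); robot.pause(.15)
c=robot.get_calibration("wrist"); w=robot.grab_frame("wrist"); cv2.imwrite("pics/l_w.png",w)
print(proj(c,[[*(C+ey*v),.058] for v in (-.099,-.095)]),robot.observe()['time'])
E
```

```text
y-0.0610 z0.0555 Fz12.8 lat3.6
  y-0.0650 z0.0555 Fz12.8 lat3.3
  y-0.0690 z0.0556 Fz13.7 lat3.5
  y-0.0730 z0.0558 Fz12.4 lat2.9
  y-0.0770 z0.0559 Fz11.1 lat5.2
[[322.20710795 290.66169336]
 [322.21331549 286.88021589]] 37.3667
```

View pics/l_w.png

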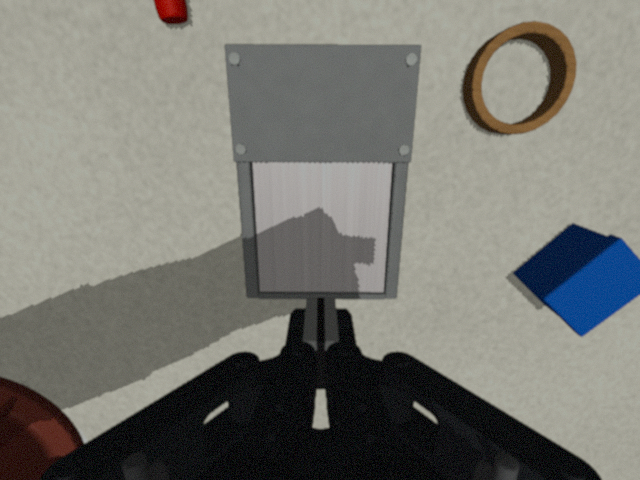

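```bash
python3 - <<'E'
from act import *
from h import *
import cv2
c=robot.get_calibration("wrist"); w=cv2.imread("pics/l_w.png"); g=cv2.cvtColor(w,cv2.COLOR_BGR2GRAY)
for u in (270,280,290,375): print(u,[int(x) for x in g[284:303,u]])
print([(v,round(float((onplane(c,320,v,.058)[:2]-C)@ey),4)) for v in range(286,298,2)])
print([(v,round(float((onplane(c,320,v,.063)[:2]-C)@ey),4)) for v in range(290,302,2)])
cv2.imwrite("pics/l2.png",cv2.resize(w[250:310,240:404],None,fx=4,fy=4,interpolation=cv2.INTER_CUBIC))
E
```

```text
270 [95, 96, 97, 98, 96, 100, 95, 78, 53, 53, 63, 66, 54, 67, 73, 92, 99, 100, 99]
280 [95, 97, 99, 100, 99, 102, 96, 75, 53, 49, 57, 59, 52, 60, 74, 94, 102, 107, 108]
290 [98, 98, 97, 91, 97, 97, 92, 81, 58, 48, 54, 62, 64, 60, 72, 90, 101, 105, 108]
375 [156, 153, 154, 158, 153, 155, 152, 139, 103, 74, 83, 97, 95, 100, 111, 133, 154, 162, 166]
[(286, -0.0941), (288, -0.0962), (290, -0.0984), (292, -0.1005), (294, -0.1026), (296, -0.1048)]
[(290, -0.0958), (292, -0.0979), (294, -0.1), (296, -0.1021), (298, -0.1043), (300, -0.1064)]
```

View pics/l2.png

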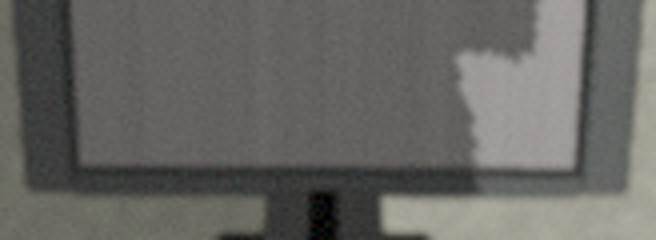

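The plate edge reads y ≈ -100 mm against -99 when shut, so it is closed against the wall with the robot clear of it. Handing in.

```bash
python3 - <<'E'
from plant import robot
print(robot.observe()['time']); robot.job_done(); print(robot.observe()['time'])
E
```

```text
37.3667
the job is handed in; nothing more can be done
the job is handed in; nothing more can be done
```

The shutter was dragged fully open, the bushing was set upright in the pocket, the shutter was dragged shut over it, and the job was handed in at 37.4 s of the 64 s allowed. No verdict was reported.

- **Force on the shutter:** I trimmed to about 12.5 N. The highest reading was 14.0 N downward with about 5 N sideways, sampled between drag steps rather than continuously, so it stayed under 20 N in every sample.
- **Shutter open:** the plate's edge was seen at case y about -36 mm, where fully open is -35.
- **Bushing:** the last view before closing showed it standing upright at the pocket centre. It touched the floor within 0.3 mm of the expected height.
- **Shutter shut:** the plate's edge was seen at y about -100 mm, where fully shut is -99, and the robot was clear above. The pictures are good to about 1–2 mm.
- **Other things on the bench:** nothing I did went near them. I did not measure their positions again at the end.

One small disagreement: the wrist and top cameras placed the case about 3 mm apart. I used the wrist camera's position, and the contact with the pocket floor and later views agreed with it. No check failed.

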